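Clip the ring mandrel into its bench stand

TASK

Take the ring mandrel off its wooden cradle, lay it in the bench stand with its black grip end at the stop plate and its taper in the open saddle, and press it down past the sprung orange jaw until it lies fully home in the fork clip with the jaw snapped shut over it. Its butt must end up touching the stop plate, so feel for the stop rather than trust your eye. Go gently: do not load the stand with more than about 60 N, and leave the bur block, the dish and the brush where they are.

Things in the scene. Friction and masses are not known exactly. Their poses are not given: they have to be found in the camera images.
- mandrel: Ring mandrel, a round bar 240 mm long, about 0.22 kg. Origin on its axis at mid-length, x axis from butt to tip; rolled anyhow about it. From x = -120 to 0 mm a plain black grip, diameter 20 mm (brass band at its end), from 0 to +120 mm a steel cone tapering from 20 to 12 mm diameter. It balances at x = -15 mm.
- mandrel_butt (a point): Centre of the flat butt face of the black grip, at x = -120 mm of the mandrel.
- mandrel_tip (a point): Centre of the thin end face of the steel taper, at x = +120 mm of the mandrel.
- cradle: Fixed wooden cradle under the mandrel: base 220 x 56 x 8 mm, notched posts 16 mm long at x = -80 and +80 mm. Origin on the bench under its centre, x along the mandrel (butt towards -x), z up. The mandrel's axis lies 42 mm above the bench; the notch walls end 2 mm (-80) and 6 mm (+80) above it; between the posts it is free for fingers.
- stand: Fixed bench stand: plywood base 270 x 70 x 16 mm with metal fittings. Origin on the bench under its middle, x along the mandrel from stop plate to saddle, z up. With the mandrel home, its origin is at (0, 0, 45 mm) and its x axis along the stand's x. Two wooden bed rails, x = -64 to +62 mm, |y| = 12.5 to 24.5 mm, 51 mm high, flank the bar: no room there for fingers round a seated bar.
- stop_face (a point): Point of the stop plate that the butt's centre touches when home: (-120, 0, 45 mm) in the stand's frame. The plate is 40 mm wide and 8 mm thick, its top 80 mm above the bench.
- clip_seat (a point): Where the bar's axis passes the middle of the fork clip when home: (-85, 0, 45 mm) in the stand's frame. The clip is 24 mm long (x), has a floor 10 mm below this point, a fixed prong with its face at y = +10.5 mm, top 81 mm above the bench, and the orange jaw at -y. Resting unpressed on the shut jaw, the grip is about 20 mm higher, sloping by 0.13 rad with the taper in the saddle.
- saddle (a point): Where the taper's axis passes the middle of the open saddle when home: (77.5, 0, 45 mm) in the stand's frame. The saddle is 15 mm long (x), its floor 7.7 mm below this point, walls at y = +-9 mm, with flares up to 66 mm above the bench. Beyond it, x = +85 to +120 mm, the seated taper stands free, 29 mm from its axis to the base.
- jaw (a joint): Angle of the orange sprung jaw, rad: 0 shut, grows as it swings outwards (about 0.2 as the bar passes, stop at 0.6). The hinge is parallel to the stand's x, at y = -14 mm, 24 mm above the bench. Forcing the bar past it takes about 15 to 25 N downwards at the clip.
- jaw_nose (a point): Centre of the round nose (8 mm thick) of the jaw that closes over the bar; shut, it is at (-85, -9.2, 56 mm) in the stand's frame.
- bur_block: Bystander: wooden block 50 x 70 x 28 mm with thin steel burs standing to 53 mm, loose. Origin under its centre.
- dish: Bystander: white ceramic dish, 68 mm across, 26 mm high, loose. Origin under its centre.
- brush: Bystander: wooden-handled brush 170 mm long, lying loose. Origin under its middle.
Mind the look-alikes: they are no part of the job. There is more than one size of the mandrel; the one meant has the size given above.

How it is judged:
On the way:
1. the mandrel, pressed or held by the gripper, forces the jaw open (value of joint jaw above 0.08 rad and contact force between the fingers and mandrel above 1 N and distance between mandrel and jaw_nose below 0.115 m).
At the end, for the whole second after the job is handed in: The mandrel lies at rest in the stand, butt within 3 mm of the stop plate, its axis at the butt within 4 mm of the seated line sideways and in height and at the tip within 6 mm sideways and 5 mm in height, and the jaw is shut over it (below 0.06 rad) (x of mandrel_butt in the frame of stand between -0.124 and -0.117 m and y of mandrel_butt in the frame of stand between -0.004 and 0.004 m and z of mandrel_butt in the frame of stand between 0.041 and 0.049 m and y of mandrel_tip in the frame of stand between -0.006 and 0.006 m and z of mandrel_tip in the frame of stand between 0.04 and 0.05 m and x of mandrel_tip in the frame of stand above 0.1 m and value of joint jaw below 0.06 rad and linear speed of mandrel below 0.01 m/s and angular speed of mandrel below 0.1 rad/s); the robot touches nothing.
It fails at once if the mandrel is forced against the stand with more than 60 N (contact force between mandrel and stand above 60 N).
It fails at once if the bur block is moved by more than 20 mm (distance of bur_block from where it was at the start of the episode above 0.02 m).
It fails at once if the dish is moved by more than 20 mm (distance of dish from where it was at the start of the episode above 0.02 m).
It fails at once if the brush is moved by more than 20 mm (distance of brush from where it was at the start of the episode above 0.02 m).
It also fails if it takes over 58 s, if anything falls off the work surface, if the arm or the gripper's body presses on something with over 40 N, if the wrist force passes 120 N, or if a joint passes its speed limit or range.

ROBOT

A 6-joint arm with a two-finger parallel gripper is mounted at the origin on the work surface. World frame = base frame: x ahead of the robot, y to its left, z up, the work surface at z = 0. Lengths are in m, angles in rad, forces in N, time in s.
With the tool pointing down it reaches from about 0.225 to 0.875 m from the base axis. Payload 3.4 kg.
Tool frame: the origin (TCP) lies at the very end of the fingers, on their centre line; the grasp point (between the pads) lies 19 mm behind it (manip.tcp_to_grasp is the distance from the TCP to the grasp point, in m); z points along the fingers, y is the line along which they close (so a half turn about z gives the same grasp; the last joint's range is limited). The gripper opens to 85 mm and grips with 20 to 120 N. Pads are 22 mm wide; open, the fingers measure 114 mm over their backs; the gripper's body (76 mm by 85 mm) begins 54 mm behind the grasp point. The pads swing forward as they close: fully open they stand 13 mm farther back than shut.
Start: joints at [-1.304, 0.276, 1.505, -0, 1.361, -0.121], TCP at [0.217, -0.532, 0.231] pointing down, gripper open.
Joint ranges: [-2.89, 2.89], [-0.75, 2.08], [0.22, 2.7], [-1.18, 4.32], [0.11, 2.71], [-2.7, 2.7]. Speed limits (rad/s): [2.57, 2.57, 3.14, 3.14, 3.14, 3.14].

INTERFACE

Orientations are given as a unit quaternion [w, x, y, z].
In Python, from rig import status, get_image, job, manip gives the robot as it stands.
- The arm moves only by the tool apply_moves, never from a script. Its arguments are lists of equal length, an entry for each row: "xyz": the shift along the tool's x, y, z each as a share of 0.3 m, from -1 to 1, a list of three; "rot": the turn, a rotation vector about the tool's x, y, z each as a share of 60 degrees, from -1 to 1, a list of three; "hand": the opening, from -1 (shut) to 1 (fully open). A call has 1 to 8 rows; each row shifts and turns the commanded pose from where the row before left it, along the tool's axes as they then stand; what a row does not reach is not made up. A row lasts 1/8 s, in which the tool goes at most 62.5 mm and 10.7 degrees, less where a joint would pass 70% of its speed; a pose out of reach is approached as far as the arm can. A call with a number of a shift or a turn outside -1 to 1 is refused whole. A call with a gripper value outside its range is refused whole. The fingers move at their own pace and stop on an object; "force" is the grip in N (left out, the last holds). Time passes only in rows, so rows that do not move let the fingers close. It gives the time, the measured TCP pose, the force, the opening and the grip force at its end, in the units of the state.
- status.get_state(): the state, without advancing time (a new reading comes with each control period).
- get_image(name): name is "scene" or "top" or "wrist"; returns a dict with "pixels" (420x560x3 uint8, red, green, blue), "fovy" (degrees; the focal length in pixels is half the picture's height over the tangent of half this angle, whatever the lens; pixels are square), "cx", "cy" (the principal point, pixels), "origin" and "orientation" of the camera in the world; the wrist camera has in their place "tool_from_camera" (4x4, takes a point from camera to tool coordinates, whose origin is the TCP and whose axes are the flange's). Camera axes: x right, y down, z forward; pixel columns grow to the right and rows downward; lengths in m; the calibration is good to about 2 mm. A picture is of the moment at which its call begins: read the wrist's pose just before it. There is no depth.
- job.sign_off(): hands the job in; it is judged then, once.
The state is a dict: "clock": time; "qpos": joint angles; "qd": joint speeds; "effort": joint torques, N m; "position": TCP position; "ee_rot": TCP orientation; "contact_force": force on the tool from outside, world axes, zero at the start; "moment": the same for the moment, N m; "width": finger opening in m; "gripper_force": force on a finger pad.
Only numpy, scipy, OpenCV 4.12 (cv2) and the standard library are available. Lean on these libraries where they do the work, as an engineer would, in place of code of your own. Each camera call takes 0.05 s, during which the arm holds its last target. There are 200 camera calls.

## Working session

There is one attempt and no reset: what is moved stays moved. The work goes in short steps, Python scripts to look and compute and a tool call to move; the robot and the scene stay as the last step left them, time stands still between calls to the robot, and variables do not carry over. Pictures are saved under pics/ and viewed, at most 10 in all, crops included, and the job is handed in when it is done.

Besides the shell and the picture viewer there is one more tool, called after "Request:" by a JSON object that holds its "name" and its "arguments". apply_moves: Moves the arm, as the interface text tells. Its arguments: {"type":"object","properties":{"xyz":{"type":"array","items":{"type":"array","items":{"type":"number","minimum":-1,"maximum":1}}},"rot":{"type":"array","items":{"type":"array","items":{"type":"number","minimum":-1,"maximum":1}}},"hand":{"type":"array","items":{"type":"number"}},"force":{"type":"number"}},"required":["xyz","rot","hand"]}

```bash
mkdir -p pics; ls
python3 - <<'E'
from rig import status,get_image,job,manip
import cv2,json
s=status.get_state();print(s);print(manip.tcp_to_grasp)
for n in("scene","top","wrist"):
    d=get_image(n);cv2.imwrite(f"pics/{n}0.png",d["pixels"][:,:,::-1])
    print(n,{k:(v.tolist() if hasattr(v,'tolist') else v) for k,v in d.items() if k!="pixels"})
    import pickle;pickle.dump(d,open(f"pics/{n}0.pkl","wb"))
t=cv2.imread("pics/top0.png");cv2.imwrite("pics/top0b.png",cv2.resize(t,(800,600),interpolation=cv2.INTER_CUBIC))
E
```

```text
pics
{'clock': 0.0, 'qpos': array([-1.30399710e+00,  2.76597228e-01,  1.50613682e+00,  3.66645954e-05,
        1.36067909e+00, -1.21010227e-01]), 'qd': array([ 8.69478092e-04, -6.91281412e-04,  1.06986475e-03,  9.74345710e-04,
        5.41967341e-04,  9.42460871e-05]), 'effort': array([ 4.97236815e-04, -4.16769934e+01, -2.45805269e+01,  8.09177732e-05,
        1.12680299e-02,  7.82846257e-06]), 'position': array([ 0.21730615, -0.53179309,  0.23043696]), 'ee_rot': array([-9.09128389e-04,  9.81259642e-01,  1.92688054e-01, -4.84147374e-05]), 'contact_force': array([-0.64214859,  0.04479737,  0.20334446]), 'moment': array([0.02895644, 0.0124647 , 0.02495482]), 'gripper_force': 0.0, 'width': 0.08515128139515613}
0.0187
scene {'fovy': 57.64121972816027, 'cx': 273.4389504078392, 'cy': 204.95425298124928, 'origin': [1.0560402937975821, -0.10700162491038599, 0.6304443194223566], 'orientation': [-0.26315427811689546, 0.7075113939261382, 0.6131084954508415, -0.23297086980881182]}
top {'fovy': 54.7050028738116, 'cx': 280.53027766774215, 'cy': 211.6411455285876, 'origin': [0.4183981729978334, -0.08208420498620114, 0.8541074034994256], 'orientation': [0.08244073746759777, -0.7017663536635758, 0.7057991137785152, -0.05074564671959829]}
wrist {'fovy': 70.34154981399008, 'cx': 280.00201115292856, 'cy': 208.62857104950726, 'tool_from_camera': [[0.000906723541808142, -0.9540203579802248, -0.2997404450715639, 0.07515816703194471], [0.9999995881252595, 0.000877029171780971, 0.00023360038687330698, -0.0002490683435409924], [4.0021589581221316e-05, -0.2997405334270165, 0.9540207602663356, -0.1431323005667947], [0.0, 0.0, 0.0, 1.0]]}
```

View pics/top0b.png

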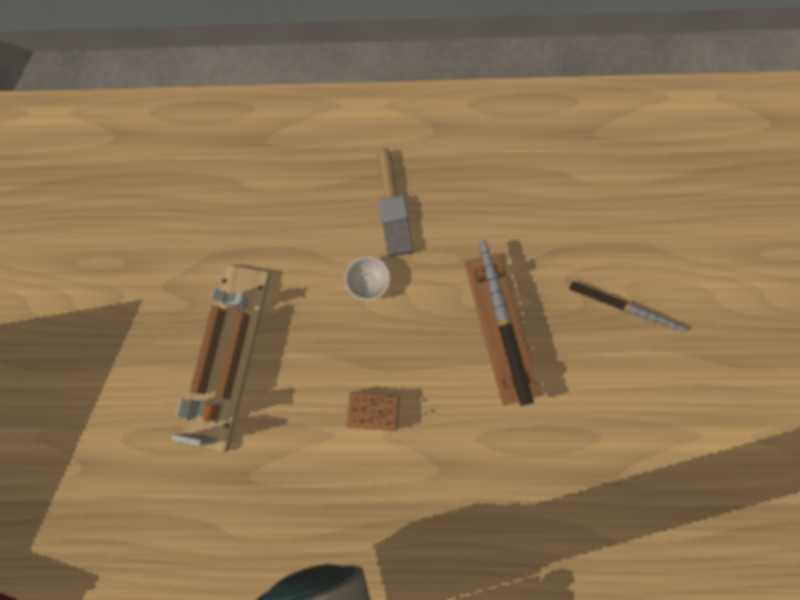

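View pics/scene0.png

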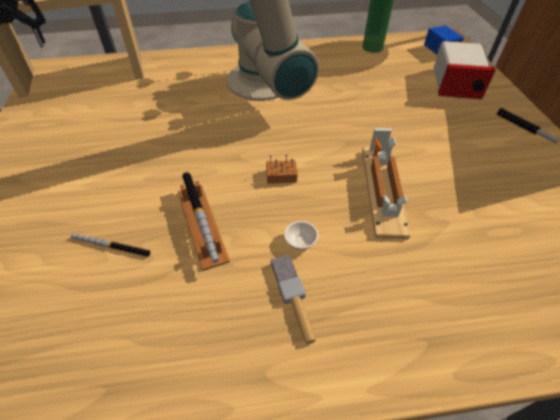

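The top view shows the cradle with the mandrel at right (butt ~(526,402), tip ~(484,242) in the 800-px picture). The stand is at left (stop plate ~(193,440), saddle ~(230,298)). The dish, bur block and brush lie between them. Next I'll enlarge both.

```bash
cat > h.py <<'E'
import numpy as np,cv2,pickle
from scipy.spatial.transform import Rotation as R
def q(w):return R.from_quat([w[1],w[2],w[3],w[0]])
def K(d):
    f=d["pixels"].shape[0]/2/np.tan(np.radians(d["fovy"])/2);return f,d["cx"],d["cy"]
def cam(d,s=None):
    if "origin" in d: return q(d["orientation"]).as_matrix(),np.array(d["origin"])
    T=np.array(d["tool_from_camera"]);A=q(s["ee_rot"]).as_matrix()
    return A@T[:3,:3],A@T[:3,3]+s["position"]
def back(d,u,v,z,s=None):
    f,cx,cy=K(d);M,o=cam(d,s);r=M@np.array([(u-cx)/f,(v-cy)/f,1]);return o+r*(z-o[2])/r[2]
def proj(d,p,s=None):
    f,cx,cy=K(d);M,o=cam(d,s);c=M.T@(np.array(p)-o);return f*c[0]/c[2]+cx,f*c[1]/c[2]+cy
E
python3 - <<'E'
from h import *
d=pickle.load(open("pics/top0.pkl","rb"));im=d["pixels"][:,:,::-1]
a=im[160:325,110:210];b=im[155:295,315:395]
A=cv2.resize(a,None,fx=3.6,fy=3.6,interpolation=cv2.INTER_CUBIC);B=cv2.resize(b,None,fx=4.2,fy=4.2,interpolation=cv2.INTER_CUBIC)
o=np.zeros((600,800,3),np.uint8);o[:A.shape[0],:A.shape[1]]=A;o[:B.shape[0],400:400+B.shape[1]]=B
cv2.imwrite("pics/crop.png",o)
for n,(u,v,z) in dict(butt=(368,281,.042),tip=(339,169,.042),stop=(135,307.5,.08),saddle=(161,209,.06)).items():print(n,back(d,u,v,z).round(4))
E
```

```text
butt [ 0.4338 -0.2166  0.042 ]
tip [ 0.6621 -0.1667  0.042 ]
stop [0.3848 0.2282 0.08  ]
saddle [0.5781 0.1957 0.06  ]
```

View pics/crop.png

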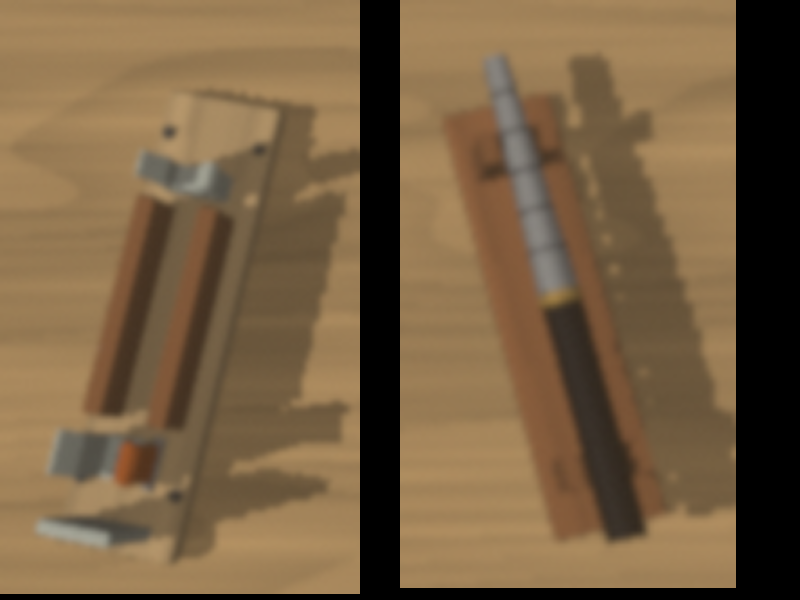

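The mandrel is at about yaw 0.215 and measures 0.234 m, close to 0.240. I'll look closer with the wrist camera from above it.

Request:
{"name": "apply_moves", "arguments": {"xyz": [[0.178,-0.081,0],[0.178,-0.081,0],[0.178,-0.081,0],[0.178,-0.081,0],[0.178,-0.081,0],[0.178,-0.081,0],[0.178,-0.081,0],[0.178,-0.081,0]], "rot": [[0,0,0],[0,0,0],[0,0,0],[0,0,0],[0,0,0],[0,0,0],[0,0,0],[0,0,0.165]], "hand": [1,1,1,1,1,1,1,1]}}

```text
clock: 1.15
position: [0.5404, -0.1893, 0.2311]
ee_rot: [0.0, 0.994, 0.105, -0.0]
contact_force: [0.3, -0.6, 0.4]
width: 0.0855
gripper_force: 0.0
```

```bash
cat > snap.py <<'E'
import sys
from rig import status,get_image
from h import *
def snap(n,name="wrist"):
    s=status.get_state();d=get_image(name)
    pickle.dump((d,s),open(f"pics/{n}.pkl","wb"))
    cv2.imwrite(f"pics/{n}.png",d["pixels"][:,:,::-1])
    print(s["clock"],s["position"].round(4),s["ee_rot"].round(4),s["contact_force"].round(1),s["width"].round(4),s["gripper_force"])
    return d,s
if __name__=="__main__":snap(sys.argv[1],*sys.argv[2:])
E
python3 snap.py w1
```

```text
Traceback (most recent call last):
  File "snap.py", line 10, in <module>
    if __name__=="__main__":snap(sys.argv[1],*sys.argv[2:])
                            ~~~~^^^^^^^^^^^^^^^^^^^^^^^^^^^
  File "snap.py", line 8, in snap
    print(s["clock"],s["position"].round(4),s["ee_rot"].round(4),s["contact_force"].round(1),s["width"].round(4),s["gripper_force"])
                                                                                             ^^^^^^^^^^^^^^^^
AttributeError: 'float' object has no attribute 'round'
```

View pics/w1.png

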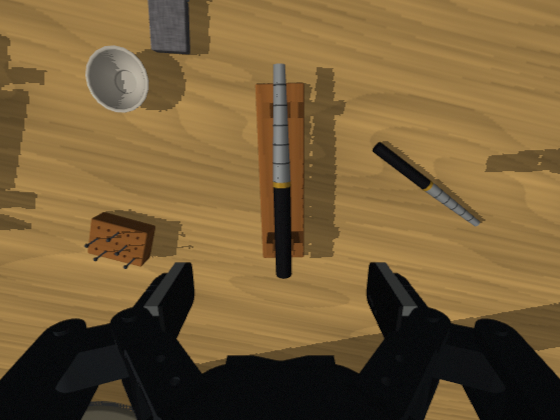

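The mandrel is nearly vertical in the picture: tip (280,66), brass band (281.5,186), butt centre about (284,272).

```bash
sed -i 's/s\["width"\].round(4)/round(s["width"],4)/' snap.py
python3 - <<'E'
from h import *
d,s=pickle.load(open("pics/w1.pkl","rb"))
b,m,t=[back(d,u,v,.042,s) for u,v in((284,272.5),(281.8,185.5),(279.8,66))]
print(b,m,t,np.linalg.norm(t-b),np.linalg.norm(m-b));x=(t-b)/np.linalg.norm(t-b);yaw=np.arctan2(x[1],x[0]);print("yaw",yaw)
g=b+x*.072;print("grasp",g)
D=g-s["position"];D[2]=.033-s["position"][2]
print("tool shift",q(s["ee_rot"]).as_matrix().T@D)
d,_=pickle.load(open("pics/top0.pkl","rb")),0
bb,tt=back(d,368.6,282.4,.042),back(d,337.6,168.8,.042);print(bb,tt,np.arctan2(*(tt-bb)[[1,0]]))
E
```

```text
[ 0.43082331 -0.21802411  0.042     ] [ 0.53927061 -0.19172577  0.042     ] [ 0.66023455 -0.16345971  0.042     ] 0.2358109130726177 0.11159040648580673
yaw 0.23350671489622743
grasp [ 0.5008693 -0.201364   0.042    ]
tool shift [-0.04115417  0.0035241   0.19810337]
[ 0.43114888 -0.2176772   0.042     ] [ 0.66261771 -0.16381808  0.042     ] 0.22861614287939896
```

Request:
{"name": "apply_moves", "arguments": {"xyz": [[0.015,-0.184,0],[0.015,-0.184,0],[0.015,-0.184,0],[0.015,-0.184,0],[0.015,-0.184,0],[0.015,-0.184,0],[0.015,-0.184,0],[0,0,0]], "rot": [[0,0,0],[0,0,0],[0,0,0],[0,0,0],[0,0,0],[0,0,0],[0,0,0.165],[0,0,0.165]], "hand": [1,1,1,1,1,1,1,1]}}

```text
clock: 2.2
position: [0.4867, 0.1957, 0.2309]
ee_rot: [-0.001, 0.998, -0.063, -0.0]
contact_force: [0.1, -0.4, -0.0]
width: 0.0853
gripper_force: 0.0
```

Run:
```python
from snap import *
d,s=snap("w2")
c=d["pixels"][20:300,170:390,::-1];print(c.shape)
cv2.imwrite("pics/w2c.png",cv2.resize(d["pixels"][10:310,100:460,::-1],(720,600),interpolation=cv2.INTER_CUBIC))
```

```text
2.2 [0.4867 0.1957 0.2309] [-6.00e-04  9.98e-01 -6.34e-02 -5.00e-04] [ 0.1 -0.4 -0. ] 0.0853 0.0
(280, 220, 3)
```

View pics/w2c.png

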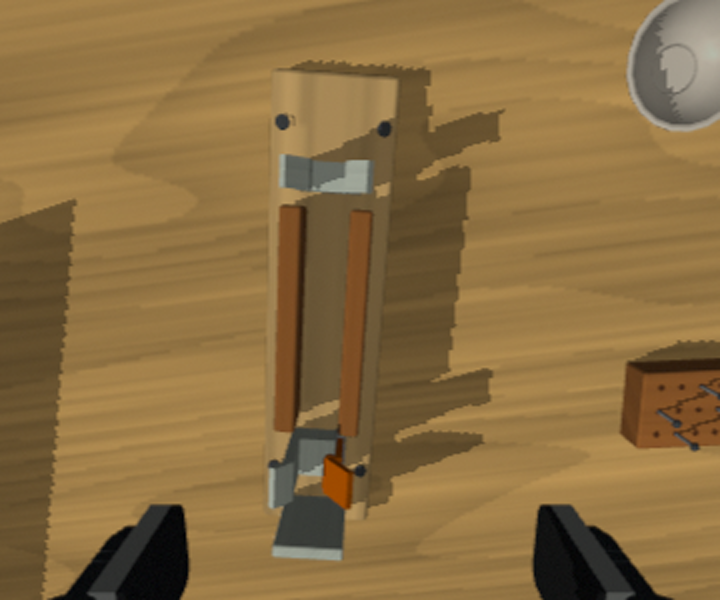

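The stand, with the stop plate at the bottom, has these points in the 2x crop. Base far corners are (274,72) and (397,80). Rail tops run from far (281,205), (298,206), (350,210), (372,211) to near (276,430), (357,437). The inner top edge of the stop plate runs (273,547)–(343,550).

Run:
```python
from h import *
from scipy.optimize import least_squares
d,s=pickle.load(open("pics/w2.pkl","rb"));dt=pickle.load(open("pics/top0.pkl","rb"))
P=np.array([[135,35,16],[135,-35,16],[62,24.5,51],[62,-12.5,51],[62,-24.5,51],[-64,24.5,51],[-64,-12.5,51],[-64,-24.5,51],[-120,20,80],[-120,-20,80]])/1e3
u=np.array([[274,71],[397,79],[280,205],[350,210],[372,211],[275,430],[341,437],[358,437],[273,547],[344,550]])/2+[100,10]
def W(p):
    c,n=np.cos(p[2]),np.sin(p[2]);return P@np.array([[c,n,0],[-n,c,0],[0,0,1]])+[p[0],p[1],0]
f=lambda p:np.ravel([np.array(proj(d,w,s))-a for w,a in zip(W(p),u)])
r=least_squares(f,[.48,.2,-.2]);print("wrist",r.x);print(f(r.x).reshape(-1,2).round(1))
# top view: rails & plate (crop/3.6+[110,160])
i=[0,1,2,5,8,9];ut=np.array([[176,93],[281,106],[137,196],[85,410],[37,520],[110,538]])/3.6+[110,160]
g=lambda p:np.ravel([np.array(proj(dt,w))-a for w,a in zip(W(p)[i],ut)])
r=least_squares(g,[.48,.2,-.2]);print("top",r.x);print(g(r.x).reshape(-1,2).round(1))
```

```text
wrist [ 0.50218812  0.21480829 -0.1870548 ]
[[-1.7 -3.8]
 [ 1.9 -3.3]
 [-0.6  1.2]
 [ 0.2  1. ]
 [ 0.8  1.2]
 [-0.3  2.5]
 [-1.4  0.8]
 [ 0.4  1.4]
 [ 0.3  0. ]
 [ 0.3  0.5]]
top [ 0.50338069  0.2127869  -0.19887065]
[[-0.8 -2.1]
 [ 1.2  0.2]
 [ 0.2 -0.1]
 [-1.3  1.6]
 [ 0.4  0.4]
 [ 0.2 -0.3]]
```

Run:
```python
from h import *
from scipy.optimize import least_squares
d,s=pickle.load(open("pics/w2.pkl","rb"))
P=np.array([[62,24.5,51],[62,-12.5,51],[62,-24.5,51],[-64,24.5,51],[-64,-12.5,51],[-64,-24.5,51],[-120,20,80],[-120,-20,80]])/1e3
u=np.array([[280,205],[350,210],[372,211],[275,430],[341,437],[358,437],[273,547],[344,550]])/2+[100,10]
def W(p):
    c,n=np.cos(p[2]),np.sin(p[2]);return P@np.array([[c,n,0],[-n,c,0],[0,0,1]])+[p[0],p[1],0]
f=lambda p:np.ravel([np.array(proj(d,w,s))-a for w,a in zip(W(p),u)])
r=least_squares(f,[.48,.2,-.2]);print("wrist",r.x);print(f(r.x).reshape(-1,2).round(1))
A=q(s["ee_rot"]).as_matrix()
g=np.array([.4998,-.2020,.2]);D=g-s["position"];print("to above grasp, tool:",A.T@D, "yaw now",np.arctan2(A[1,0],A[0,0]))
```

```text
wrist [ 0.5033793   0.21460961 -0.18693445]
[[-0.6 -0. ]
 [ 0.2 -0.3]
 [ 0.8 -0. ]
 [-0.3  1.5]
 [-1.4 -0.2]
 [ 0.5  0.4]
 [ 0.3 -0.9]
 [ 0.4 -0.5]]
to above grasp, tool: [0.06334186 0.39291173 0.03045414] yaw now -0.12688453648733108
```

Request:
{"name": "apply_moves", "arguments": {"xyz": [[0.03,0.187,0.014],[0.03,0.187,0.014],[0.03,0.187,0.014],[0.03,0.187,0.014],[0.03,0.187,0.014],[0.03,0.187,0.014],[0.03,0.187,0.014],[0,0,0]], "rot": [[0,0,0],[0,0,0],[0,0,0],[0,0,0],[0,0,0],[0,0,0],[0,0,-0.171],[0,0,-0.171]], "hand": [1,1,1,1,1,1,1,1]}}

```text
clock: 3.25
position: [0.5, -0.2101, 0.2011]
ee_rot: [0.001, 0.993, 0.117, -0.0]
contact_force: [-0.7, 1.0, 0.3]
width: 0.0855
gripper_force: 0.0
```

Run:
```python
from h import *
from rig import status
s=status.get_state();A=q(s["ee_rot"]).as_matrix();print(s["position"],np.arctan2(A[1,0],A[0,0]),A[:,2])
print(A.T@(np.array([.4998,-.2016,.033])-s["position"]))
```

```text
[ 0.50001881 -0.21012098  0.20106733] 0.23383017239148746 [-7.78996224e-04 -1.42147433e-03 -9.99998686e-01]
[ 0.00194421 -0.00854185  0.16805517]
```

Request:
{"name": "apply_moves", "arguments": {"xyz": [[0.006,-0.028,0.14],[0,0,0.14],[0,0,0.14],[0,0,0.08],[0,0,0.06],[0,0,0]], "rot": [[0,0,0],[0,0,0],[0,0,0],[0,0,0],[0,0,0],[0,0,0]], "hand": [1,1,1,1,1,1]}}

```text
clock: 4.0
position: [0.4989, -0.1966, 0.0325]
ee_rot: [-0.001, 0.993, 0.116, -0.002]
contact_force: [-0.6, 0.3, 0.0]
width: 0.0852
gripper_force: 0.0
```

Run:
```python
from snap import *
d,s=snap("w3");A=q(s["ee_rot"]).as_matrix();print(np.arctan2(A[1,0],A[0,0]))
```

```text
4.0 [ 0.4989 -0.1966  0.0325] [-0.001   0.9933  0.1158 -0.0016] [-0.6  0.3  0. ] 0.0852 0.0
0.23220800875833264
```

View pics/w3.png

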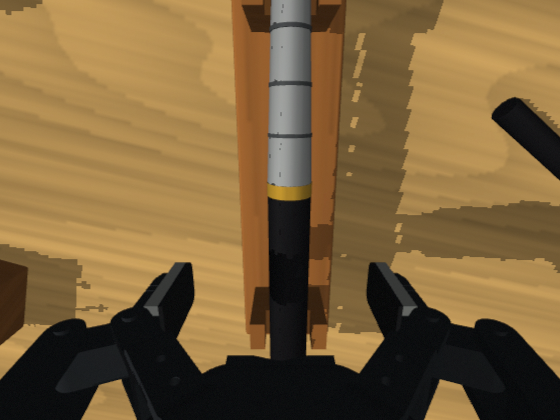

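Run:
```python
from h import *
d,s=pickle.load(open("pics/w3.pkl","rb"))
A=q(s["ee_rot"]).as_matrix()
for u,v,z in((290,192,.052),(290,192,.042),(289,330,.052)):
    print(A.T@(back(d,u,v,z,s)-s["position"]))
```

```text
[ 0.04378541  0.00427047 -0.01965962]
[ 0.04124455  0.00461838 -0.00965275]
[-0.02718405  0.00455644 -0.01944709]
```

The bar is 4.5 mm off to the right and the grasp is at mandrel x ≈ -46 mm. I'll centre and close.

Request:
{"name": "apply_moves", "arguments": {"xyz": [[0,0.015,0],[0,0,0],[0,0,0],[0,0,0],[0,0,0],[0,0,0],[0,0,0]], "rot": [[0,0,0],[0,0,0],[0,0,0],[0,0,0],[0,0,0],[0,0,0],[0,0,0]], "hand": [1,-1,-1,-1,-1,-1,-1], "force": 60}}

```text
clock: 4.92
position: [0.5016, -0.2012, 0.0343]
ee_rot: [0.0, 0.993, 0.115, 0.0]
contact_force: [-0.6, -0.4, 5.0]
width: 0.018
gripper_force: 58.6
```

Width 18 mm with a 5 N upward push suggests the pads grip above the bar's middle. I'll reopen, go 8 mm deeper and grip again.

Request:
{"name": "apply_moves", "arguments": {"xyz": [[0,0,0],[0,0,0],[0,0,0.027],[0,0,0],[0,0,0],[0,0,0],[0,0,0],[0,0,0]], "rot": [[0,0,0],[0,0,0],[0,0,0],[0,0,0],[0,0,0],[0,0,0],[0,0,0],[0,0,0]], "hand": [0,0,0,-1,-1,-1,-1,-1], "force": 60}}

```text
clock: 5.92
position: [0.5014, -0.201, 0.0257]
ee_rot: [-0.0, 0.993, 0.115, -0.0]
contact_force: [-0.1, 0.2, -1.8]
width: 0.0182
gripper_force: 58.5
```

```bash
python3 snap.py w4
```

```text
5.925 [ 0.5014 -0.201   0.0257] [-0.000e+00  9.933e-01  1.152e-01 -1.000e-04] [-0.1  0.2 -1.8] 0.0182 58.54352653026581
```

View pics/w4.png

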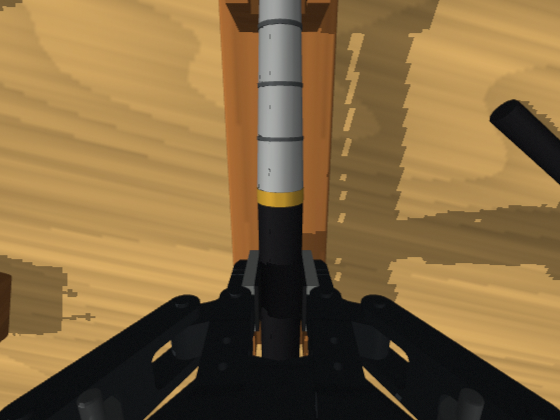

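Same width at the deeper grip, so the pads simply yield about 1 mm each and the shallower grip was sound. I'll regrip shallower so the fingertips clear the rails, then lift.

Request:
{"name": "apply_moves", "arguments": {"xyz": [[0,0,0],[0,0,0],[0,0,-0.02],[0,0,0],[0,0,0],[0,0,0],[0,0,0],[0,0,-0.05]], "rot": [[0,0,0],[0,0,0],[0,0,0],[0,0,0],[0,0,0],[0,0,0],[0,0,0],[0,0,0]], "hand": [0,0,0,-1,-1,-1,-1,-1], "force": 60}}

```text
clock: 6.98
position: [0.5, -0.2002, 0.046]
ee_rot: [-0.001, 0.993, 0.115, -0.002]
contact_force: [-0.2, 0.2, -2.2]
width: 0.0179
gripper_force: 58.7
```

Request:
{"name": "apply_moves", "arguments": {"xyz": [[0,0,-0.1],[0,0,-0.1],[0,0,-0.1],[0,0,-0.1],[0,0,0]], "rot": [[0,0,0],[0,0,0],[0,0,0],[0,0,0],[0,0,0]], "hand": [-1,-1,-1,-1,-1]}}

```text
clock: 7.6
position: [0.5027, -0.2015, 0.1691]
ee_rot: [0.001, 0.993, 0.115, 0.002]
contact_force: [0.3, 0.6, -1.5]
width: 0.0179
gripper_force: 58.9
```

```bash
python3 snap.py w5
```

```text
7.6 [ 0.5027 -0.2015  0.1691] [0.0015 0.9933 0.1153 0.0021] [ 0.3  0.6 -1.5] 0.0179 58.918084502220154
```

View pics/w5.png

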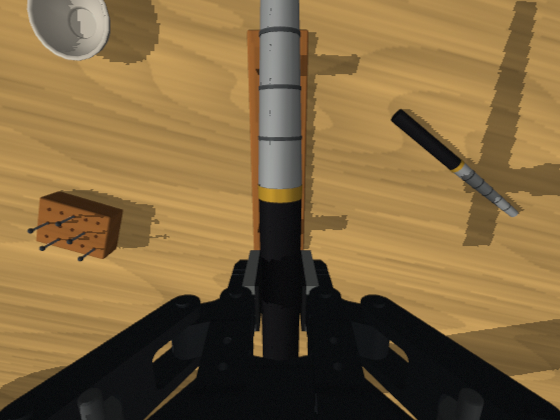

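The bar is held level, centred (column 280) and aligned, with the brass band at row 195. Now I'll compute the transport.

```bash
cat > tgt.py <<'E'
from h import *
from rig import status
S=np.array([.5033,.2140]);SY=-.190
def go(x,z,slope=.13,a=.046,h=.0105,y=0):
    """mandrel axis point at saddle height: mandrel origin at stand (x,y), axis height z above stand x=77.5mm"""
    s=status.get_state();A=q(s["ee_rot"]).as_matrix()
    B=R.from_euler("ZYX",[SY,slope,0]).as_matrix()   # mandrel frame
    Rs=R.from_euler("z",SY).as_matrix()
    o=Rs@np.array([x,y,z+(.0775-x)*np.tan(slope)])+[*S,0]
    T=B@np.diag([1,-1,-1]);p=o+B@[-a,0,0]+T@[0,0,h]
    print("pos",s["position"].round(4),"t",s["clock"],"F",s["contact_force"].round(1)," target",p.round(4))
    print("shift share",(A.T@(p-s["position"])/.3).round(4),"rot share",(R.from_matrix(A.T@T).as_rotvec()/1.0472).round(4))
if __name__=="__main__":
    import sys;go(*map(float,sys.argv[1:]))
E
python3 - <<'E'
from tgt import *
d,s=pickle.load(open("pics/w5.pkl","rb"));A=q(s["ee_rot"]).as_matrix();f,cx,cy=K(d);T=np.array(d["tool_from_camera"])
for v in(195,139,87,31):
    r=T[:3,:3]@[(280-cx)/f,(v-cy)/f,1];o=T[:3,3]
    print(o+r*(-.0205-o[2])/r[2])
go(.006,.085)
E
```

```text
[ 4.26824733e-02  7.80106965e-06 -2.05000000e-02]
[ 6.59364420e-02 -1.32455296e-05 -2.05000000e-02]
[ 8.53502622e-02 -3.08165042e-05 -2.05000000e-02]
[ 1.04252431e-01 -4.79243955e-05 -2.05000000e-02]
pos [ 0.5015 -0.2009  0.1672] t 7.65 F [ 1.   0.1 -2.5]  target [0.4631 0.2217 0.0899]
shift share [ 0.1977 -1.401   0.2569] rot share [ 0.0267 -0.1233  0.4014]
```

Request:
{"name": "apply_moves", "arguments": {"xyz": [[0.025,-0.12,0],[0.025,-0.19,0],[0.025,-0.19,0],[0.025,-0.19,0],[0.025,-0.19,0],[0.025,-0.19,0],[0.025,-0.19,0],[0.025,-0.13,0]], "rot": [[0,0,0],[0,0,0],[0,0,0],[0,0,0],[0,0,0],[0,0,0],[0,0,0],[0,0,0]], "hand": [-1,-1,-1,-1,-1,-1,-1,-1]}}

```text
clock: 8.65
position: [0.4621, 0.2206, 0.1647]
ee_rot: [0.0, 0.993, 0.116, -0.002]
contact_force: [1.5, -0.6, -2.3]
width: 0.0181
gripper_force: 59.1
```

Request:
{"name": "apply_moves", "arguments": {"xyz": [[0,0,0],[0,0,0],[0,0,0],[0,0,0],[0,0,0],[0,0,0]], "rot": [[0,0,0.1],[0,0,0.1],[0,0,0.1],[0,0,0.1],[0,-0.123,0],[0,0,0]], "hand": [-1,-1,-1,-1,-1,-1]}}

```text
clock: 9.4
position: [0.4653, 0.2181, 0.1645]
ee_rot: [-0.005, 0.993, -0.095, -0.065]
contact_force: [-0.0, 0.3, -2.4]
width: 0.0178
gripper_force: 59.2
```

```bash
python3 tgt.py .006 .085
```

```text
pos [0.4653 0.2181 0.1645] t 9.4 F [-0.   0.3 -2.4]  target [0.4631 0.2217 0.0899]
shift share [ 0.0228 -0.011   0.248 ] rot share [0.0015 0.0005 0.0001]
```

Request:
{"name": "apply_moves", "arguments": {"xyz": [[0.023,-0.011,0.1],[0,0,0.1],[0,0,0.048],[0,0,0],[0,0,0]], "rot": [[0,0,0],[0,0,0],[0,0,0],[0,0,0],[0,0,0]], "hand": [-1,-1,-1,-1,-1]}}

```text
clock: 10.02
position: [0.4631, 0.2227, 0.0929]
ee_rot: [-0.006, 0.994, -0.094, -0.063]
contact_force: [0.5, 0.6, -1.7]
width: 0.0178
gripper_force: 59.3
```

```bash
python3 tgt.py .006 .085
python3 - <<'E'
from snap import *
w,s=snap("w6");c,_=snap("s6","scene")
o=np.zeros((600,800,3),np.uint8)
A=cv2.resize(w["pixels"][0:300,180:380],(400,600),interpolation=cv2.INTER_CUBIC);B=cv2.resize(c["pixels"][95:245,335:435],(400,600),interpolation=cv2.INTER_CUBIC)
o[:,:400]=A;o[:,400:]=B
cv2.imwrite("pics/c6.png",o[:,:,::-1])
E
```

```text
pos [0.4631 0.2227 0.0929] t 10.025 F [ 0.5  0.6 -1.7]  target [0.4631 0.2217 0.0899]
shift share [0.0019 0.0031 0.01  ] rot share [-0.0005 -0.0031  0.0022]
10.025 [0.4631 0.2227 0.0929] [-0.0063  0.9936 -0.0936 -0.063 ] [ 0.5  0.6 -1.7] 0.0178 59.26410377025604
10.075 [0.4633 0.2227 0.0932] [-0.0064  0.9936 -0.0936 -0.0627] [ 0.1  1.1 -1.6] 0.0176 59.26364600658417
```

View pics/c6.png

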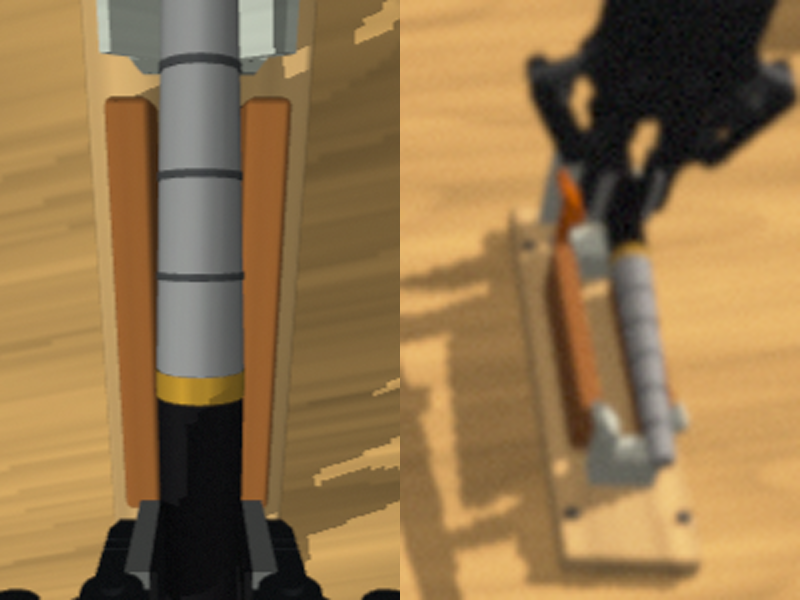

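In the wrist picture the saddle and rails centre about column 197.5 and the bar about 200.5. The bar is therefore ~1 mm to the stand's -y side, aligned in yaw. I'll nudge it 0.5 mm and lower in steps while watching the force.

Request:
{"name": "apply_moves", "arguments": {"xyz": [[0,-0.002,0],[0.002,0,0.015],[0.002,0,0.015],[0.002,0,0.015],[0.002,0,0.015],[0,0,0]], "rot": [[0,0,0],[0,0,0],[0,0,0],[0,0,0],[0,0,0],[0,0,0]], "hand": [-1,-1,-1,-1,-1,-1]}}

```text
clock: 10.88
position: [0.4622, 0.2229, 0.0734]
ee_rot: [-0.006, 0.993, -0.094, -0.065]
contact_force: [-0.5, -0.0, -1.9]
width: 0.0179
gripper_force: 59.3
```

```bash
python3 tgt.py .006 .045 .13 .046 .0105 .0018
```

```text
pos [0.4622 0.2229 0.0734] t 10.875 F [-0.5 -0.  -1.9]  target [0.4634 0.2235 0.0499]
shift share [ 0.0138 -0.0029  0.0772] rot share [ 0.0008 -0.0002  0.0019]
```

Request:
{"name": "apply_moves", "arguments": {"xyz": [[0.004,0,0.014],[0.002,0,0.014],[0.002,0,0.014],[0.002,0,0.014],[0,0,0]], "rot": [[0,0,0],[0,0,0],[0,0,0],[0,0,0],[0,0,0]], "hand": [-1,-1,-1,-1,-1]}}

```text
clock: 11.5
position: [0.463, 0.2227, 0.0565]
ee_rot: [-0.006, 0.993, -0.094, -0.064]
contact_force: [-1.4, 0.2, -3.0]
width: 0.0176
gripper_force: 59.3
```

```bash
python3 tgt.py .006 .045 .13 .046 .0105 .0018
```

```text
pos [0.463  0.2227 0.0565] t 11.5 F [-1.4  0.2 -3. ]  target [0.4634 0.2235 0.0499]
shift share [ 0.0036 -0.0028  0.0217] rot share [ 0.0007 -0.0004  0.0019]
```

Request:
{"name": "apply_moves", "arguments": {"xyz": [[0.001,0,0.005],[0.001,0,0.005],[0,0,0]], "rot": [[0,0,0],[0,0,0],[0,0,0]], "hand": [-1,-1,-1]}}

```text
clock: 11.88
position: [0.4639, 0.2233, 0.0541]
ee_rot: [-0.007, 0.994, -0.094, -0.064]
contact_force: [0.4, 2.0, -1.7]
width: 0.0182
gripper_force: 59.3
```

Request:
{"name": "apply_moves", "arguments": {"xyz": [[0,0,0.004],[0,0,0],[0,0,0]], "rot": [[0,0,0],[0,0,0],[0,0,0]], "hand": [-1,-1,-1]}}

```text
clock: 12.25
position: [0.4641, 0.2236, 0.0531]
ee_rot: [-0.007, 0.994, -0.094, -0.063]
contact_force: [1.0, 4.1, 1.5]
width: 0.0174
gripper_force: 59.7
```

```bash
python3 tgt.py .006 .045 .13 .046 .0105 .0018
```

```text
pos [0.4641 0.2236 0.0531] t 12.25 F [1.  4.1 1.5]  target [0.4634 0.2235 0.0499]
shift share [-0.0008  0.0007  0.0107] rot share [-0.0014 -0.0024  0.0016]
```

Bar contact with the nose is felt (about +4 N in y, +3.5 N in z). Now I'll slide toward the stop plate and feel for it.

Request:
{"name": "apply_moves", "arguments": {"xyz": [[-0.005,0,0],[-0.005,0,0],[0,0,0]], "rot": [[0,0,0],[0,0,0],[0,0,0]], "hand": [-1,-1,-1]}}

```text
clock: 12.62
position: [0.4615, 0.2237, 0.0533]
ee_rot: [-0.006, 0.994, -0.094, -0.063]
contact_force: [3.0, 4.4, 1.7]
width: 0.0174
gripper_force: 59.7
```

Request:
{"name": "apply_moves", "arguments": {"xyz": [[-0.005,0,0.001],[0,0,0]], "rot": [[0,0,0],[0,0,0]], "hand": [-1,-1]}}

```text
clock: 12.88
position: [0.46, 0.224, 0.0533]
ee_rot: [-0.007, 0.994, -0.094, -0.063]
contact_force: [1.6, 4.5, 1.4]
width: 0.0178
gripper_force: 59.7
```

Request:
{"name": "apply_moves", "arguments": {"xyz": [[-0.004,0,0],[0,0,0]], "rot": [[0,0,0],[0,0,0]], "hand": [-1,-1]}}

```text
clock: 13.12
position: [0.4592, 0.2242, 0.0534]
ee_rot: [-0.007, 0.994, -0.094, -0.063]
contact_force: [3.3, 3.9, 0.9]
width: 0.0177
gripper_force: 59.6
```

Request:
{"name": "apply_moves", "arguments": {"xyz": [[-0.004,0,0.001],[0,0,0]], "rot": [[0,0,0],[0,0,0]], "hand": [-1,-1]}}

```text
clock: 13.38
position: [0.4591, 0.2243, 0.0534]
ee_rot: [-0.006, 0.994, -0.093, -0.061]
contact_force: [5.3, 3.7, 0.5]
width: 0.0177
gripper_force: 59.6
```

Request:
{"name": "apply_moves", "arguments": {"xyz": [[-0.004,0,0],[0,0,0]], "rot": [[0,0,0],[0,0,0]], "hand": [-1,-1]}}

```text
clock: 13.62
position: [0.4591, 0.2243, 0.0536]
ee_rot: [-0.006, 0.994, -0.093, -0.06]
contact_force: [6.6, 2.2, -0.3]
width: 0.0179
gripper_force: 59.6
```

Request:
{"name": "apply_moves", "arguments": {"xyz": [[-0.004,0,0],[0,0,0]], "rot": [[0,0,0],[0,0,0]], "hand": [-1,-1]}}

```text
clock: 13.88
position: [0.459, 0.2244, 0.0538]
ee_rot: [-0.006, 0.994, -0.093, -0.059]
contact_force: [8.2, 1.6, -1.7]
width: 0.0177
gripper_force: 59.5
```

The stop is found: x stays at 0.459 while the force climbs to 8 N. I'll ease off and release. Then I'll raise, level the tool and shut the fingers for pressing.

Request:
{"name": "apply_moves", "arguments": {"xyz": [[0.006,0,0],[0,0,0],[0,0,0],[0,0,0],[0,0,-0.08],[0,0,-0.12],[0,0,0]], "rot": [[0,0,0],[0,0,0],[0,0,0],[0,0,0],[0,0,0],[0,0.123,0],[0,0,0]], "hand": [-1,0,0,0,0,-1,-1]}}

```text
clock: 14.75
position: [0.4632, 0.2232, 0.1149]
ee_rot: [-0.001, 0.996, -0.093, 0.002]
contact_force: [-0.5, -0.6, -1.1]
width: 0.0071
gripper_force: 0.0
```

```bash
cat > at.py <<'E'
from tgt import *
import sys
x,y,z=map(float,sys.argv[1:4])   # TCP target in stand frame, tool level
s=status.get_state();A=q(s["ee_rot"]).as_matrix();Rs=R.from_euler("z",SY).as_matrix()
p=Rs@[x,y+.0018,z]+[*S,0];T=Rs@np.diag([1,-1,-1])
print("t",s["clock"],"TCP in stand",(Rs.T@(s["position"]-[*S,0])-[0,.0018,0]).round(4),"F",(Rs.T@s["contact_force"]).round(1),"w",s["width"])
print("shift",(A.T@(p-s["position"])/.3).round(4),"rot",(R.from_matrix(A.T@T).as_rotvec()/1.0472).round(4))
E
python3 at.py -.054 0 .085
```

```text
t 14.75 TCP in stand [-0.0411 -0.0003  0.1149] F [-0.4 -0.7 -1.1] w 0.007056344017147258
shift [-0.0432 -0.0011  0.0996] rot [-0.0014 -0.0036  0.0036]
```

Request:
{"name": "apply_moves", "arguments": {"xyz": [[-0.043,-0.001,0.06],[0,0,0.035],[0,0,0],[0,0,0.015],[0,0,0]], "rot": [[0,0,0],[0,0,0],[0,0,0],[0,0,0],[0,0,0]], "hand": [-1,-1,-1,-1,-1]}}

```text
clock: 15.38
position: [0.4513, 0.2254, 0.0793]
ee_rot: [0.0, 0.996, -0.094, -0.0]
contact_force: [0.1, -0.3, 0.3]
width: -0.0002
gripper_force: 0.0
```

```bash
python3 at.py -.054 0 .075
```

```text
t 15.375 TCP in stand [-0.0532 -0.0004  0.0793] F [ 0.2 -0.2  0.3] w -0.00024607377582302456
shift [-0.0026 -0.0015  0.0143] rot [0.0003 0.0002 0.0018]
```

Request:
{"name": "apply_moves", "arguments": {"xyz": [[0,-0.001,0.012],[0,0,0]], "rot": [[0,0,0],[0,0,0]], "hand": [-1,-1]}}

```text
clock: 15.62
position: [0.4509, 0.2257, 0.0758]
ee_rot: [0.0, 0.996, -0.094, -0.0]
contact_force: [-0.6, 0.1, 0.4]
width: -0.0003
gripper_force: 0.0
```

Request:
{"name": "apply_moves", "arguments": {"xyz": [[0,0,0.01],[0,0,0]], "rot": [[0,0,0],[0,0,0]], "hand": [-1,-1]}}

```text
clock: 15.88
position: [0.4514, 0.2259, 0.0733]
ee_rot: [-0.0, 0.996, -0.094, 0.0]
contact_force: [0.4, -0.2, 3.1]
width: -0.0003
gripper_force: 1.3
```

Request:
{"name": "apply_moves", "arguments": {"xyz": [[0,0,0.008],[0,0,0]], "rot": [[0,0,0],[0,0,0]], "hand": [-1,-1]}}

```text
clock: 16.12
position: [0.4517, 0.2262, 0.0713]
ee_rot: [-0.0, 0.996, -0.094, 0.001]
contact_force: [-0.6, 0.9, 5.5]
width: 0.0001
gripper_force: 2.7
```

Contact came at z 0.0735, as predicted for the bar resting on the jaw. Pressing on.

Request:
{"name": "apply_moves", "arguments": {"xyz": [[0,0,0.008],[0,0,0.008],[0,0,0]], "rot": [[0,0,0],[0,0,0],[0,0,0]], "hand": [-1,-1,-1]}}

```text
clock: 16.5
position: [0.4516, 0.226, 0.0662]
ee_rot: [-0.0, 0.996, -0.094, 0.001]
contact_force: [0.6, -0.1, 4.8]
width: 0.0002
gripper_force: 2.2
```

Request:
{"name": "apply_moves", "arguments": {"xyz": [[0,0,0.008],[0,0,0.008],[0,0,0]], "rot": [[0,0,0],[0,0,0],[0,0,0]], "hand": [-1,-1,-1]}}

```text
clock: 16.88
position: [0.4507, 0.2255, 0.0604]
ee_rot: [0.0, 0.996, -0.094, -0.0]
contact_force: [0.1, -0.3, 0.3]
width: -0.0003
gripper_force: 0.2
```

Request:
{"name": "apply_moves", "arguments": {"xyz": [[0,0,0.008],[0,0,0],[0,0,0.006],[0,0,0]], "rot": [[0,0,0],[0,0,0],[0,0,0],[0,0,0]], "hand": [-1,-1,-1,-1]}}

```text
clock: 17.38
position: [0.4508, 0.2257, 0.0565]
ee_rot: [0.0, 0.996, -0.094, -0.0]
contact_force: [0.4, 0.3, -0.4]
width: 0.0002
gripper_force: 0.0
```

```bash
python3 at.py -.054 0 .055
python3 - <<'E'
from snap import *
w,s=snap("w7");c,_=snap("s7","scene");t,_=snap("t7","top")
o=np.zeros((600,800,3),np.uint8)
o[:,:400]=cv2.resize(w["pixels"][0:300,180:380],(400,600),interpolation=cv2.INTER_CUBIC);o[:,400:]=cv2.resize(c["pixels"][105:255,335:435],(400,600),interpolation=cv2.INTER_CUBIC)
cv2.imwrite("pics/c7.png",o[:,:,::-1])
E
```

```text
t 17.375 TCP in stand [-0.0537 -0.0002  0.0565] F [ 0.3  0.4 -0.4] w 0.0001797663435909606
shift [-0.0009 -0.0006  0.005 ] rot [0.0003 0.0003 0.002 ]
17.375 [0.4508 0.2257 0.0565] [ 1.000e-04  9.956e-01 -9.380e-02 -2.000e-04] [ 0.4  0.3 -0.4] 0.0002 0.0
17.425 [0.4509 0.2258 0.0566] [ 1.000e-04  9.956e-01 -9.380e-02 -1.000e-04] [0.8 0.4 0.3] -0.0002 0.0
17.475 [0.451  0.2258 0.0567] [ 0.      0.9956 -0.0938  0.    ] [-0.5 -0.4 -0.3] -0.0002 0.0
```

Request:
{"name": "apply_moves", "arguments": {"xyz": [[0,0,0.005],[0,0,0],[0,0,0.004],[0,0,0]], "rot": [[0,0,0],[0,0,0],[0,0,0],[0,0,0]], "hand": [-1,-1,-1,-1]}}

```text
clock: 18.02
position: [0.4511, 0.226, 0.0548]
ee_rot: [-0.0, 0.996, -0.094, 0.0]
contact_force: [-1.4, -0.1, 6.9]
width: 0.0003
gripper_force: 3.1
```

Request:
{"name": "apply_moves", "arguments": {"xyz": [[0,0,0.006],[0,0,0]], "rot": [[0,0,0],[0,0,0]], "hand": [-1,-1]}}

```text
clock: 18.27
position: [0.4512, 0.2262, 0.0546]
ee_rot: [-0.001, 0.996, -0.094, 0.001]
contact_force: [-4.4, 0.3, 18.8]
width: 0.0
gripper_force: 9.1
```

Firm contact at exactly the home height (bar top 0.055) with 19 N, so the bar is down. I'll raise and go beyond the tip to check that the butt is on the stop.

Request:
{"name": "apply_moves", "arguments": {"xyz": [[0,0,-0.1],[0,0,-0.13],[0.13,0,0],[0.17,0,0],[0.17,0,0],[0.17,0,0],[0,0,0],[0,0,0]], "rot": [[0,0,0],[0,0,0],[0,0,0],[0,0,0],[0,0,0],[0,0,0],[0,0,0],[0,0,0]], "hand": [-1,-1,-1,-1,-1,-1,-1,-1]}}

```text
clock: 19.27
position: [0.6386, 0.1898, 0.1205]
ee_rot: [0.0, 0.996, -0.094, -0.001]
contact_force: [-0.6, 0.4, -0.5]
width: 0.0
gripper_force: 0.0
```

```bash
python3 at.py .145 0 .040
python3 - <<'E'
from snap import *
w,s=snap("w8");c,_=snap("s8","scene");t,_=snap("t8","top")
o=np.zeros((600,800,3),np.uint8)
o[:300,:400]=cv2.resize(w["pixels"],(400,300),interpolation=cv2.INTER_AREA);o[300:,:400]=cv2.resize(t["pixels"][200:320,105:265],(400,300),interpolation=cv2.INTER_CUBIC);o[:,400:]=cv2.resize(c["pixels"][115:235,350:430],(400,600),interpolation=cv2.INTER_CUBIC)
cv2.imwrite("pics/c8.png",o[:,:,::-1])
E
```

```text
t 19.275 TCP in stand [ 0.1374 -0.      0.1205] F [-0.7  0.3 -0.5] w 2.8653846806225325e-05
shift [ 2.600e-02 -2.000e-04  2.682e-01] rot [0.0006 0.0022 0.0017]
19.275 [0.6386 0.1898 0.1205] [ 2.000e-04  9.956e-01 -9.400e-02 -1.200e-03] [-0.6  0.4 -0.5] 0.0 0.0
19.325 [0.6381 0.1901 0.1208] [ 2.000e-04  9.956e-01 -9.370e-02 -1.100e-03] [-0.8 -0.2  0.1] 0.0 0.0
19.375 [0.638  0.1902 0.1211] [ 2.000e-04  9.956e-01 -9.350e-02 -8.000e-04] [ 0.5 -0.   0.1] -0.0003 0.0
```

View pics/c8.png

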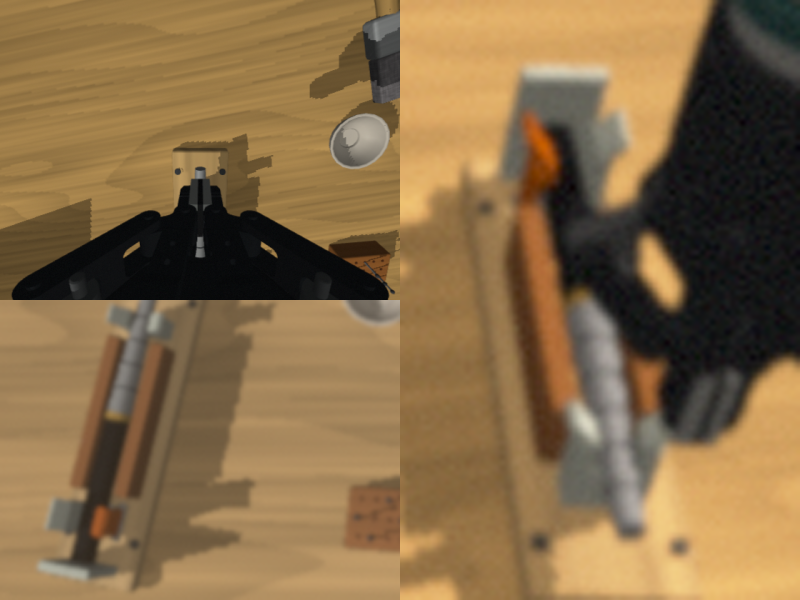

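The bar lies between the rails, in the saddle, with the orange jaw over the grip and the butt at the plate. In the wrist view the tip is at about (280,238).

Run:
```python
from tgt import *
d,s=pickle.load(open("pics/w8.pkl","rb"));Rs=R.from_euler("z",SY).as_matrix()
for v in(233,236,239):print(v,Rs.T@(back(d,281,v,.048,s)-[*S,0])-[0,.0018,0])
```

```text
233 [ 0.12485171 -0.00152744  0.048     ]
236 [ 0.12232863 -0.00153668  0.048     ]
239 [ 0.11978891 -0.00154598  0.048     ]
```

Request:
{"name": "apply_moves", "arguments": {"xyz": [[0.03,0,0.1],[0,0,0.12],[0,0,0.048],[0,0,0],[-0.02,0,0],[-0.01,0,0],[0,0,0]], "rot": [[0,0,0],[0,0,0],[0,0,0],[0,0,0],[0,0,0],[0,0,0],[0,0,0]], "hand": [-1,-1,-1,-1,-1,-1,-1]}}

```text
clock: 20.3
position: [0.6397, 0.1901, 0.0419]
ee_rot: [-0.0, 0.996, -0.094, 0.001]
contact_force: [0.6, 0.5, 0.9]
width: -0.0001
gripper_force: 0.0
```

```bash
python3 at.py .131 0 .040
```

```text
t 20.3 TCP in stand [0.1385 0.0005 0.0419] F [0.5 0.6 0.9] w -0.00013083079948878287
shift [-0.0249  0.0017  0.0063] rot [-0.0004 -0.0014  0.0023]
```

Request:
{"name": "apply_moves", "arguments": {"xyz": [[-0.01,0.001,0.005],[0,0,0]], "rot": [[0,0,0],[0,0,0]], "hand": [-1,-1]}}

```text
clock: 20.55
position: [0.6363, 0.1901, 0.0392]
ee_rot: [0.0, 0.996, -0.094, -0.0]
contact_force: [0.3, -1.0, -0.3]
width: 0.0001
gripper_force: 0.0
```

Request:
{"name": "apply_moves", "arguments": {"xyz": [[-0.008,0,0],[0,0,0]], "rot": [[0,0,0],[0,0,0]], "hand": [-1,-1]}}

```text
clock: 20.8
position: [0.6343, 0.1906, 0.0393]
ee_rot: [0.0, 0.996, -0.094, 0.0]
contact_force: [0.4, -0.2, 0.3]
width: -0.0002
gripper_force: 0.1
```

Request:
{"name": "apply_moves", "arguments": {"xyz": [[-0.006,0,0],[0,0,0]], "rot": [[0,0,0],[0,0,0]], "hand": [-1,-1]}}

```text
clock: 21.05
position: [0.6343, 0.1909, 0.0398]
ee_rot: [-0.0, 0.996, -0.094, 0.002]
contact_force: [4.4, -2.0, -0.1]
width: 0.0
gripper_force: 2.3
```

Request:
{"name": "apply_moves", "arguments": {"xyz": [[-0.006,0,0],[0,0,0]], "rot": [[0,0,0],[0,0,0]], "hand": [-1,-1]}}

```text
clock: 21.3
position: [0.6343, 0.1911, 0.0403]
ee_rot: [-0.0, 0.996, -0.094, 0.004]
contact_force: [7.3, -1.2, -1.8]
width: -0.0003
gripper_force: 3.7
```

Request:
{"name": "apply_moves", "arguments": {"xyz": [[-0.006,0,0],[0,0,0]], "rot": [[0,0,0],[0,0,0]], "hand": [-1,-1]}}

```text
clock: 21.55
position: [0.6343, 0.1913, 0.0409]
ee_rot: [-0.001, 0.996, -0.094, 0.006]
contact_force: [10.3, -1.8, -1.7]
width: 0.0001
gripper_force: 4.9
```

Request:
{"name": "apply_moves", "arguments": {"xyz": [[-0.006,0,0],[0,0,0]], "rot": [[0,0,0],[0,0,0]], "hand": [-1,-1]}}

```text
clock: 21.8
position: [0.6344, 0.1916, 0.0414]
ee_rot: [-0.001, 0.996, -0.094, 0.007]
contact_force: [12.8, -2.5, -0.2]
width: 0.0
gripper_force: 6.2
```

Request:
{"name": "apply_moves", "arguments": {"xyz": [[-0.01,0,0],[0,0,0]], "rot": [[0,0,0],[0,0,0]], "hand": [-1,-1]}}

```text
clock: 22.05
position: [0.6344, 0.192, 0.0424]
ee_rot: [-0.001, 0.996, -0.094, 0.011]
contact_force: [16.4, -2.4, -1.1]
width: -0.0003
gripper_force: 8.2
```

Request:
{"name": "apply_moves", "arguments": {"xyz": [[-0.01,0,0],[0,0,0]], "rot": [[0,0,0],[0,0,0]], "hand": [-1,-1]}}

```text
clock: 22.3
position: [0.6345, 0.1925, 0.0433]
ee_rot: [-0.002, 0.996, -0.093, 0.014]
contact_force: [19.9, -3.8, -1.2]
width: 0.0003
gripper_force: 10.2
```

It won't budge at 20 N, so the butt is on the stop. I'll back off, then feel the taper's height at x ≈ 100 mm (home top ≈ 0.052).

Request:
{"name": "apply_moves", "arguments": {"xyz": [[0.03,0,0],[0.05,0,0],[0,0,-0.1],[-0.08,0,-0.1],[-0.11,0,0],[0,0,0],[0,0,0.1],[0,0,0]], "rot": [[0,0,0],[0,0,0],[0,0,0],[0,0,0],[0,0,0],[0,0,0],[0,0,0],[0,0,0]], "hand": [-1,-1,-1,-1,-1,-1,-1,-1]}}

```text
clock: 23.3
position: [0.587, 0.1987, 0.0668]
ee_rot: [0.001, 0.996, -0.094, -0.003]
contact_force: [-0.9, 0.2, 0.2]
width: -0.0
gripper_force: 0.0
```

```bash
python3 at.py .1 0 .055
```

```text
t 23.3 TCP in stand [ 0.0851 -0.001   0.0668] F [-1.   0.1  0.2] w -2.8311968695925517e-05
shift [ 0.05   -0.0033  0.0392] rot [0.0024 0.0057 0.0019]
```

Request:
{"name": "apply_moves", "arguments": {"xyz": [[0.06,-0.002,0],[0,0,0.035],[0,0,0],[0,0,0.008],[0,0,0]], "rot": [[0,0,0],[0,0,0],[0,0,0],[0,0,0],[0,0,0]], "hand": [-1,-1,-1,-1,-1]}}

```text
clock: 23.92
position: [0.6062, 0.1965, 0.0564]
ee_rot: [0.0, 0.996, -0.094, -0.0]
contact_force: [-0.5, 0.6, 0.9]
width: 0.0003
gripper_force: 0.0
```

Request:
{"name": "apply_moves", "arguments": {"xyz": [[0,0,0.006],[0,0,0]], "rot": [[0,0,0],[0,0,0]], "hand": [-1,-1]}}

```text
clock: 24.18
position: [0.6065, 0.1965, 0.0546]
ee_rot: [0.0, 0.996, -0.094, -0.0]
contact_force: [-0.7, -0.9, -0.7]
width: 0.0002
gripper_force: 0.0
```

Request:
{"name": "apply_moves", "arguments": {"xyz": [[0,0,0.006],[0,0,0]], "rot": [[0,0,0],[0,0,0]], "hand": [-1,-1]}}

```text
clock: 24.42
position: [0.6066, 0.1965, 0.0527]
ee_rot: [0.0, 0.996, -0.094, -0.0]
contact_force: [0.8, -0.5, 0.7]
width: 0.0003
gripper_force: 0.0
```

Request:
{"name": "apply_moves", "arguments": {"xyz": [[0,0,0.005],[0,0,0]], "rot": [[0,0,0],[0,0,0]], "hand": [-1,-1]}}

```text
clock: 24.68
position: [0.6068, 0.1965, 0.0515]
ee_rot: [-0.0, 0.996, -0.094, 0.0]
contact_force: [0.8, -0.4, 1.6]
width: 0.0002
gripper_force: 0.5
```

The taper is at home height (touch at 0.0515). Retreat and hand in.

Request:
{"name": "apply_moves", "arguments": {"xyz": [[0,0,-0.1],[0,0,-0.2],[0,0,-0.2],[0,0,0],[0,0,0]], "rot": [[0,0,0],[0,0,0],[0,0,0],[0,0,0],[0,0,0]], "hand": [-1,-1,-1,-1,-1]}}

```text
clock: 25.3
position: [0.6062, 0.1964, 0.2011]
ee_rot: [0.0, 0.996, -0.094, -0.0]
contact_force: [-1.3, 0.5, -0.9]
width: 0.0002
gripper_force: 0.0
```

```bash
python3 -c "
from rig import job
print(job.sign_off())"
```

```text
the job is handed in; nothing more can be done
None
```

The mandrel is seated in the stand and the job is handed in at about 25 s: by feel its butt is on the stop (it held at 20 N) and its top is at home height at clip and taper, and the last picture shows the jaw closed over it; the sign-off returned no verdict.

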